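# Check a tilt stage with an angle gauge

### The job

First press the hinged cover of the tilt stage's drive box shut until it clicks home, because the interlock keeps the stage braked for measuring only while the drive is covered. Then pick up the blue angle gauge and hold its flat aluminium sole flush on the sloped face of the stage, centred on the scribed cross with its display sides facing along the tilt axis; finish while still gripping it there, at rest and with a light steady press, so that the angle can be read. Do not force the stage off its angle, and leave the other things on the bench where they are.

Things in the scene. Friction and masses are not known exactly. Their poses are not given: they have to be found in the camera images.
- cover_hinge (a point): Middle of the hinge line of the drive box's terminal cover, fixed to the box, 66 mm above the bench. The drive box is a fixed grey box, 174 mm deep (its x), 124 mm wide (its y), 66 mm high; its front faces its own -x, roughly towards the robot. z is up, y runs along the hinge. The cover reaches 120 mm from the hinge along the box's -x when shut (to the front face); behind the hinge the box top is solid.
- cover_lip (a point): Point on the outer (upper) face of the cover, on its red press mark, 110 mm from the hinge and 10 mm from the front edge; moves with the cover. The cover is a grey plastic flap 120 x 124 mm, 4 mm thick, its outer face 4 mm above the hinge line; when shut this point is 70 mm above the bench.
- cover (a joint): Opening angle of the cover in rad: 0 shut, growing as its front edge swings up. It starts half open (0.45 to 0.95) and stays where it is left (stiff hinge: about 1 N at the press mark moves it). At about 0.1 it meets the ball catch in the middle of the front wall; it needs about 10 N downwards on the press mark to click past, and then lies at 0 against a rigid stop and stays. Not pushed past the catch it stays ajar.
- gauge_mid (a point): Centre of the angle gauge, a blue block with black display panels: 58 mm long (its x), 33 mm thick (its y, display panels on these faces), 58 mm high (its z, up as it stands), about 0.2 kg. It stands upright on the bench. Grip it across the 33 mm thickness. A half turn about z makes no difference.
- gauge_sole (a point): Centre of the gauge's flat aluminium sole, 29 mm below gauge_mid along the gauge's z; same axes.
- stage_face (a point): Centre of the tilt stage's flat square aluminium face (124 x 124 mm), where two black scribed lines cross. z is the face's outward normal, y runs along the tilt axis, x lies up the slope (away from the robot). The tilt axis lies 24 mm below the face; its middle is 78 mm above the bench. A servo motor sits on the tilt axis at the stage's +y side, from 90 to 210 mm from the middle, up to 122 mm above the bench; nothing stands above the face.
- stage_edge (a point): Middle of the lower (robot-side) edge of the stage's face, 62 mm from stage_face; moves only if the stage is forced off its angle.
- tilt (a joint): Slope of the stage's face in rad: 0 level, growing as the face leans towards the stage's own -x (roughly towards the robot). It differs from start to start (0.26 to 0.61) and is held by the motor brake, which gives way only at about 6 N m.
- plug: Bystander: grey metal cable connector, 64 x 46 x 17 mm, lying on the bench near the gauge. Origin under its middle.
- coupling: Bystander: round shaft coupling, aluminium with a red middle, 40 mm diameter, 48 mm high, standing on the bench near the gauge. Origin under its middle.
- meter: Bystander: orange hand multimeter lying flat, 160 x 76 x 39 mm. Origin under its middle.
- driver: Bystander: screwdriver with green handle, 190 mm long, lying on the bench.
- motor: Bystander: spare servo motor with yellow flange, 60 x 60 x 142 mm, lying on the bench.
- mug: Bystander: white mug, 80 mm diameter, 92 mm high.
- tray: Bystander: blue screw tray, 90 x 120 x 35 mm.
Not all that is in view belongs to the job. Leave any green or yellow look-alike of the part that bears gauge_mid alone.

How it is judged:
On the way, in this order (a step that is already met when the one before it is completed fails the run):
1. the drive box's cover is shut past its catch (value of joint cover below 0.035 rad), for 0.3 s.
2. the gauge is picked up by the gripper (height (world z) of gauge_sole above 0.04 m and contact force between the fingers and gauge above 1 N), for 0.2 s.
At the end, for the whole second after the job is handed in: Cover shut past its catch (<0.035 rad). Gauge gripped (>1 N) and still, sole on the stage face: within 0.05 rad of flush, 0.10 rad of the tilt axis in yaw, 15 mm of the cross along each line, 2.5 mm off the face, pressed on it with 2 to 30 N (value of joint cover below 0.035 rad and angle between the z axis of gauge_mid and the z axis of stage_face, either way round below 0.05 rad and angle between the y axis of gauge_mid and the y axis of stage_face, either way round below 0.1 rad and z of gauge_sole in the frame of stage_face between -0.0025 and 0.0025 m and x of gauge_sole in the frame of stage_face between -0.015 and 0.015 m and y of gauge_sole in the frame of stage_face between -0.015 and 0.015 m and contact force between gauge and tilt between 2 and 30 N and contact force between the fingers and gauge above 1 N and linear speed of gauge below 0.01 m/s and angular speed of gauge below 0.1 rad/s); the arm keeps its last pose, push and grip.
It fails at once if the gauge is pressed on the stage with more than 45 N (contact force between gauge and tilt above 45 N).
It fails at once if the stage is forced off its angle (distance of stage_edge from where it was at the start of the episode above 0.005 m).
It fails at once if another thing on the bench is shifted by more than 30 mm (distance of any of plug, coupling, meter, driver, motor, mug, tray from where it was at the start of the episode above 0.03 m).
It also fails if it takes over 61 s, if anything falls off the work surface, if the arm or the gripper's body presses on something with over 40 N, if the wrist force passes 120 N, or if a joint passes its speed limit or range.

### The arm

A 6-joint arm with a two-finger parallel gripper is mounted at the origin on the work surface. World frame = base frame: x ahead of the robot, y to its left, z up, the work surface at z = 0. Lengths are in m, angles in rad, forces in N, time in s.
With the tool pointing down it reaches from about 0.375 to 0.9 m from the base axis. Payload 3.1 kg.
Tool frame: the origin (TCP) lies midway between the tips of the shut fingers; the grasp point (between the pads) lies 19 mm behind it; x points along the fingers, y is the direction in which the jaws open and shut, and the axes are right-handed (so a half turn about x gives the same grasp; the last joint's range is limited). The gripper opens to 85 mm and grips with 20 to 120 N. Pads are 22 mm wide; open, the fingers measure 114 mm over their backs; the gripper's body (76 mm by 85 mm) begins 54 mm behind the grasp point. The pads swing forward as they close: fully open they stand 13 mm farther back than shut.
Start: joints at [0.974, 0.527, 1.433, -0, 1.181, -0.178], TCP at [0.254, 0.571, 0.231] pointing down, gripper open.
Joint ranges: [-3.08, 3.08], [-0.75, 2.2], [0.22, 2.44], [-1.43, 4.57], [0, 2.65], [-2.85, 2.85]. Speed limits (rad/s): [2.79, 2.79, 3.14, 3.14, 3.14, 3.14].

### API

Orientations are given as a unit quaternion [x, y, z, w].
In Python, from station import manip gives the robot as it stands.
- The arm moves only by the tool carry_out, never from a script. Its argument "commands" is a list that holds one entry, the list of rows, each a list of 7 numbers: the shift along the tool's x, y, z in units of 25 mm (1.0 is 25 mm), then the turn, a rotation vector about the tool's x, y, z in units of 5 degrees (1.0 is 5 degrees), then the finger opening in mm, from 0 to 85.4. A call has exactly 5 rows; each row is the pose to reach, as a shift and turn from the pose commanded when the call began, along the tool's axes at that moment; what a row does not reach only later rows make up. A row lasts 1/10 s, in which the tool goes at most 50 mm and 8.59 degrees, less where a joint would pass 70% of its speed; a pose out of reach is approached as far as the arm can. A call with a gripper value outside its range is refused whole. The fingers move at their own pace and stop on an object; "force" is the grip in N (left out, the last holds). Time passes only in rows, so rows that repeat a pose let the fingers close, or fill a call up. It gives the time, the measured TCP pose, the force and the opening at its end, in the units of the state.
- manip.sense(): the state, without advancing time (a new reading comes with each control period).
- manip.snapshot(name): name is "scene" or "side" or "wrist"; returns a dict with "image" (384x512x3 uint8, red, green, blue), "fx", "fy", "cx", "cy" (pixels), "rvec" (rotation vector, rad) and "tvec" (3), from world to camera coordinates, as OpenCV has them. Camera axes: x right, y down, z forward; pixel columns grow to the right and rows downward; lengths in m; the calibration is good to about 2 mm. A picture is of the moment at which its call begins. There is no depth.
- manip.sign_off(): hands the job in, once; it reports no verdict.
The state is a dict: "t": time; "q": joint angles; "qd": joint speeds; "tau": joint torques, N m; "tcp_pos": TCP position; "tool_rot": TCP orientation; "force": force on the tool from outside, world axes, zero at the start; "ft_torque": the same for the moment, N m; "finger_gap": opening from 0.0 (shut) to 1.0 (fully open).
Only numpy, scipy, OpenCV 4.12 (cv2) and the standard library are available. Lean on these libraries where they do the work, as an engineer would, in place of code of your own. Each camera call takes 0.05 s, during which the arm holds its last target.

## Working session

There is one attempt and no reset: what is moved stays moved. The work goes in short steps, Python scripts to look and compute and a tool call to move; the robot and the scene stay as the last step left them, time stands still between calls to the robot, and variables do not carry over. Pictures are saved under pics/ and viewed, and the job is handed in when it is done.

Besides the shell and the picture viewer there is one more tool, called after ">>>" in YAML: its name, and indented under it one key for each argument. carry_out: Moves the arm, as the interface text tells. Its arguments: {"type":"object","properties":{"commands":{"type":"array"},"force":{"type":"number"}},"required":["commands"]}

```bash
ls; mkdir -p pics; cat > h.py <<'E'
import numpy as np, cv2
from scipy.spatial.transform import Rotation as R
from station import manip
def snap(n,fn):
    s=manip.snapshot(n); cv2.imwrite('pics/'+fn+'.png',cv2.cvtColor(s['image'],cv2.COLOR_RGB2BGR))
    np.savez('pics/'+fn+'.npz',**s); return s
def load(fn): return dict(np.load('pics/'+fn+'.npz'))
def K(s): return np.array([[s['fx'],0,s['cx']],[0,s['fy'],s['cy']],[0,0,1.]])
def ray(s,u,v):
    Rm=R.from_rotvec(s['rvec']).as_matrix(); d=Rm.T@np.array([(u-s['cx'])/s['fx'],(v-s['cy'])/s['fy'],1]); o=-Rm.T@s['tvec']
    return o,d/np.linalg.norm(d)
def onz(s,u,v,z):
    o,d=ray(s,u,v); return o+d*(z-o[2])/d[2]
def tri(*obs):
    A=np.zeros((3,3));b=np.zeros(3)
    for s,u,v in obs:
        o,d=ray(s,u,v);P=np.eye(3)-np.outer(d,d);A+=P;b+=P@o
    x=np.linalg.solve(A,b)
    return x,[proj(s,x)-[u,v] for s,u,v in obs]
def proj(s,p):
    return cv2.projectPoints(np.array(p,float).reshape(-1,1,3),np.array(s['rvec'],float),np.array(s['tvec'],float),K(s),None)[0].reshape(-1,2).squeeze()
E
python3 - <<'E'
from h import *
for n in ['scene','side','wrist']:
    s=snap(n,n+'0'); print(n,s['fx'],s['rvec'],s['tvec'])
print(manip.sense())
E
```

```text
pics
scene 463.21201997721164 [ 0.98180271  2.37153845 -1.12310046] [ 0.40740877 -0.13639364  1.94293159]
side 465.7234290824742 [ 2.17660641 -0.76668529  0.32346427] [-0.43128553  0.28433079  1.06222129]
wrist 286.302518892523 [-2.39170044 -1.55486617 -0.25578462] [-0.62367103 -0.04197567  0.38212848]
{'t': 0.15, 'q': array([ 9.73509449e-01,  5.28267052e-01,  1.43357882e+00, -1.14421320e-05,
        1.18145312e+00, -1.78458821e-01]), 'qd': array([ 2.48085375e-04, -2.89061252e-03, -2.66572169e-03,  5.08373835e-04,
       -6.75550523e-06,  7.94438895e-04]), 'tau': array([ 5.03696065e-04, -4.42741120e+01, -1.78276634e+01, -2.21152736e-04,
        5.57505919e-03, -6.82534306e-06]), 'tcp_pos': array([0.25382057, 0.5705395 , 0.23055886]), 'tool_rot': array([ 0.1464367 ,  0.69188333, -0.14755647,  0.6914339 ]), 'force': array([ 0.47776697, -1.35587264,  0.36791012]), 'ft_torque': array([ 0.01588742, -0.05237248,  0.03816999]), 'finger_gap': 0.9986229431122995}
```

View pics/scene0.png

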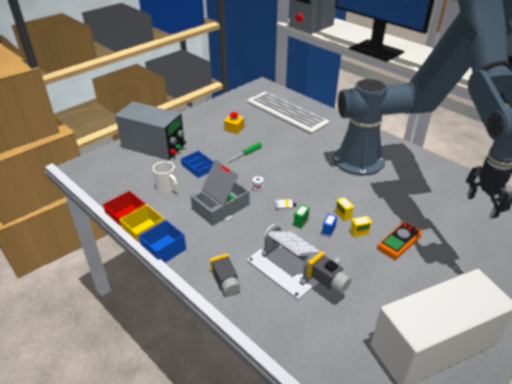

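View pics/side0.png

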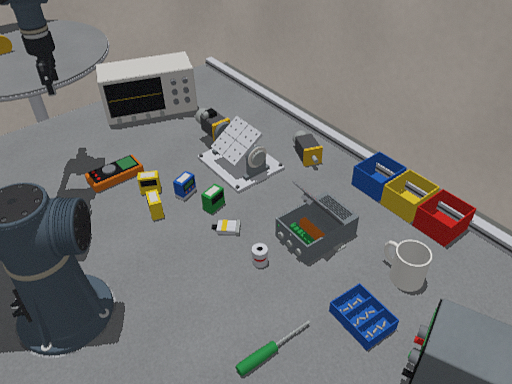

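View pics/wrist0.png

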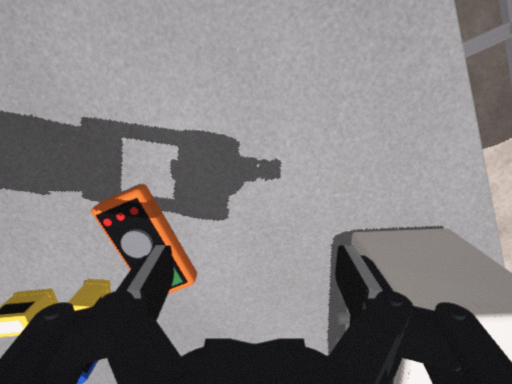

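The scene and side views agree on what could be taken for the gauge:

| Candidate | Scene pixel | Side pixel | Note |
|---|---|---|---|
| Blue block | (330,224) | (184,184) | matches the description |
| Green block | (301,215) | (213,197) | look-alike |
| Yellow block | (345,208) | (154,204) | look-alike |
| Yellow block | (361,226) | (149,182) | look-alike |
| Blue screw tray | (197,163) | (363,315) | tray, too large |
| Blue bin | (162,240) | (380,176) | bin, too large |

I choose the blue block and will check it in a close crop.

```bash
python3 - <<'E'
import cv2
a=cv2.imread('pics/side0.png');b=cv2.imread('pics/scene0.png')
f=lambda im,x,y,w,h,k:cv2.resize(im[y:y+h,x:x+w],None,fx=k,fy=k,interpolation=cv2.INTER_CUBIC)
cv2.imwrite('pics/c1.png',f(a,120,105,170,130,4.6))
cv2.imwrite('pics/c2.png',f(b,180,150,200,150,4))
cv2.imwrite('pics/c3.png',f(a,255,160,120,100,6))
E
```

```text
(no output)
```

View pics/c1.png

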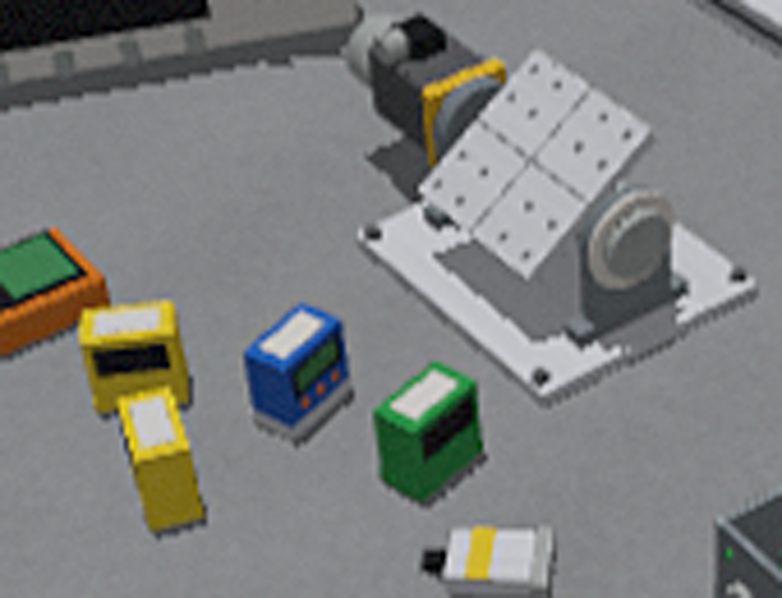

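View pics/c2.png

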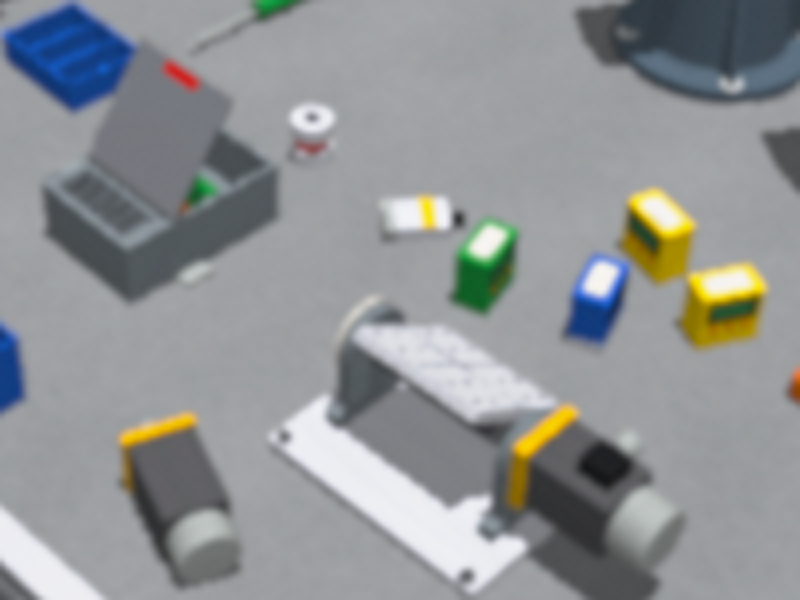

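View pics/c3.png

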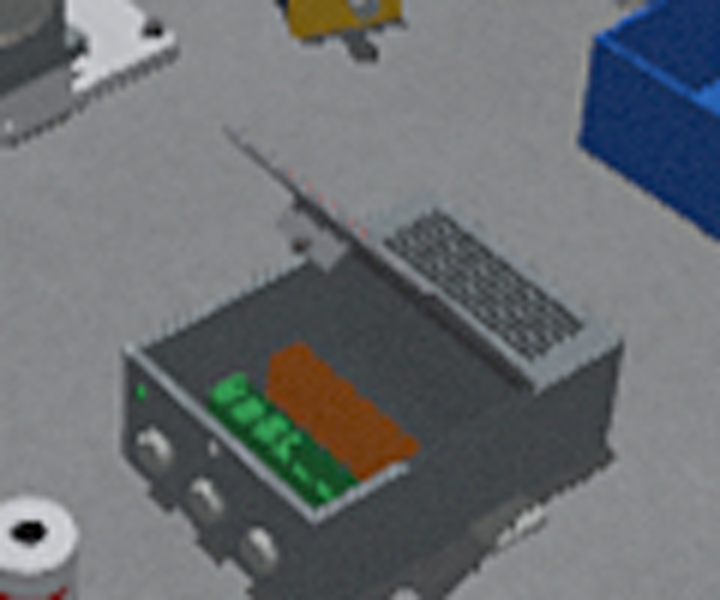

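```bash
python3 - <<'E'
from h import *
np.set_printoptions(precision=4,suppress=True)
S=load('side0');C=load('scene0')
c1=lambda u,v:(S,120+(u+.5)/4.6-.5,105+(v+.5)/4.6-.5)
c2=lambda u,v:(C,180+(u+.5)/4-.5,150+(v+.5)/4-.5)
c3=lambda u,v:(S,255+(u+.5)/6-.5,160+(v+.5)/6-.5)
print('box side');P=[onz(*c3(*p),.066) for p in [(128,348),(315,520),(622,343),(432,203)]]
for a,b in zip(P,P[1:]+P[:1]): print(a,np.linalg.norm(a-b),np.arctan2(*(b-a)[1::-1]))
print('box scene');
for p in [(278,170),(132,243),(45,185)]: print(onz(*c2(*p),.066))
print('lip',tri(c2(181,75),c3(335,205)))
print('gauge top')
P=[onz(*c1(*p),.058) for p in [(247,352),(303,303),(345,325),(291,374)]]
for a,b in zip(P,P[1:]+P[:1]): print(a,np.linalg.norm(a-b),np.arctan2(*(b-a)[1::-1]))
print(np.mean(P,0))
print([onz(*c2(*p),.058) for p in [(600,278)]])
print('stage')
Q=[tri(c1(540,50),c2(440,328)),tri(c1(652,128),c2(358,328)),tri(c1(528,277),c2(475,417)),tri(c1(420,190),c2(555,403))]
for q in Q: print(q)
print('white base z=0.0?',[onz(*c1(*p),.01) for p in [(545,400),(755,290),(360,235)]])
z=onz(*c1(531,160),.078+.024*np.cos(.45));print(z)
E
```

```text
box side
[ 0.5237 -0.1183  0.066 ] 0.12164980730119342 -1.614315221651598
[ 0.5184 -0.2398  0.066 ] 0.16899800473855855 -0.053371413387755015
[ 0.6872 -0.2488  0.066 ] 0.1145970191322421 1.5589596940671884
[ 0.6886 -0.1342  0.066 ] 0.16559239814123297 3.045055387811632
box scene
[ 0.5317 -0.1069  0.066 ]
[ 0.6896 -0.1234  0.066 ]
[ 0.6936 -0.2369  0.066 ]
lip (array([ 0.5789, -0.1793,  0.158 ]), [array([-0.0635, -0.0023]), array([-0.0931,  0.001 ])])
gauge top
[0.3995 0.184  0.058 ] 0.055543807547533554 0.35054893323173386
[0.4517 0.2031 0.058 ] 0.0365835067137899 -1.3326099555112492
[0.4603 0.1675 0.058 ] 0.05412635864752517 -2.788888219771505
[0.4095 0.1488 0.058 ] 0.03656814055221008 1.8478710705397856
[0.4302 0.1759 0.058 ]
[array([0.4317, 0.1814, 0.058 ])]
stage
(array([0.6515, 0.2005, 0.1634]), [array([2.5514, 0.4002]), array([ 2.5385, -0.4256])])
(array([0.6766, 0.1304, 0.1304]), [array([-0.1434, -0.014 ]), array([-0.1375,  0.0137])])
(array([0.6025, 0.1842, 0.016 ]), [array([-2.3526, -0.3765]), array([-2.2477,  0.35  ])])
(array([0.5745, 0.25  , 0.0625]), [array([0.3642, 0.0773]), array([ 0.3574, -0.0781])])
white base z=0.0? [array([0.5452, 0.0763, 0.01  ]), array([0.7198, 0.0759, 0.01  ]), array([0.5495, 0.2969, 0.01  ])]
[0.6216 0.1875 0.0996]
```

```bash
cat >> h.py <<'E'
np.set_printoptions(precision=4,suppress=True)
def down(yaw):  # tool x down, tool y at horizontal angle yaw
    x=np.array([0,0,-1.]);y=np.array([np.cos(yaw),np.sin(yaw),0]);return np.c_[x,y,np.cross(x,y)]
def rel(p,Rt,p0=None,R0=None):
    st=manip.sense()
    if p0 is None:p0=st['tcp_pos']
    if R0 is None:R0=R.from_quat(st['tool_rot']).as_matrix()
    return np.r_[R0.T@(np.array(p)-p0)/.025, R.from_matrix(R0.T@Rt).as_rotvec(degrees=True)/5]
E
python3 - <<'E'
from h import *
S=load('side0');C=load('scene0')
c1=lambda u,v:(S,120+(u+.5)/4.6-.5,105+(v+.5)/4.6-.5)
c2=lambda u,v:(C,180+(u+.5)/4-.5,150+(v+.5)/4-.5)
for q in [((540,50),(475,417)),((652,128),(358,328)),((528,277),(440,328)),((420,190),(555,403))]: print(tri(c1(*q[0]),c2(*q[1])))
st=manip.sense();M=R.from_quat(st['tool_rot']).as_matrix();print(M)
print(rel([.48,.14,.36],down(np.pi/2)),rel([.48,.14,.36],down(-np.pi/2)))
w=load('wrist0');o,_=ray(w,0,0);print('wristcam in tool',M.T@(o-st['tcp_pos']),M.T@ray(w,256,192)[1])
E
```

```text
(array([0.68  , 0.2533, 0.1277]), [array([0.178 , 0.0299]), array([ 0.1893, -0.0316])])
(array([0.6766, 0.1304, 0.1304]), [array([-0.1434, -0.014 ]), array([-0.1375,  0.0137])])
(array([0.5751, 0.1294, 0.0612]), [array([0.2908, 0.0433]), array([ 0.2598, -0.0409])])
(array([0.5745, 0.25  , 0.0625]), [array([0.3642, 0.0773]), array([ 0.3574, -0.0781])])
[[-0.001   0.4067  0.9136]
 [-0.0014  0.9136 -0.4067]
 [-1.     -0.0017 -0.0003]]
[ -5.1618 -12.0624  15.2675  -4.7994  -0.0073   0.0183] [ -5.1618 -12.0624  15.2675  31.2006   0.0253   0.0101]
wristcam in tool [-0.143  -0.0002 -0.0843] [0.9422 0.006  0.3349]
```

>>> carry_out:
  commands:
    - [[-5.2,-12.1,15.3,-4.8,0,0,40],[-5.2,-12.1,15.3,-4.8,0,0,40],[-5.2,-12.1,15.3,-4.8,0,0,40],[-5.2,-12.1,15.3,-4.8,0,0,40],[-5.2,-12.1,15.3,-4.8,0,0,40]]

```text
t: 0.65
tcp_pos: [0.3656, 0.3573, 0.2954]
tool_rot: [-0.0, 0.707, 0.0, 0.707]
force: [1.1, 0.6, -0.0]
finger_gap: 0.473
```

```bash
python3 - <<'E'
from h import *
print(rel([.47,.15,.36],down(np.pi/2)))
E
```

```text
[-2.5839 -8.296   4.1684  0.0081 -0.0032  0.0034]
```

>>> carry_out:
  commands:
    - [[-2.6,-8.3,4.2,0,0,0,20],[-2.6,-8.3,4.2,0,0,0,20],[-2.6,-8.3,4.2,0,0,0,20],[-2.6,-8.3,4.2,0,0,0,20],[-2.6,-8.3,4.2,0,0,0,20]]

```text
t: 1.15
tcp_pos: [0.4711, 0.1492, 0.3608]
tool_rot: [0.0, 0.707, -0.0, 0.707]
force: [1.0, 0.7, -0.3]
finger_gap: 0.238
```

```bash
python3 - <<'E'
from h import *
print(manip.sense()['qd'],manip.sense()['tcp_pos'])
s=snap('wrist','w1')
im=cv2.imread('pics/w1.png'); cv2.imwrite('pics/w1x.png',cv2.resize(im,(800,600),interpolation=cv2.INTER_CUBIC))
E
```

```text
[-0.7709 -0.0133 -0.2869  0.0128  0.3024 -0.7662] [0.4711 0.1492 0.3608]
```

View pics/w1x.png

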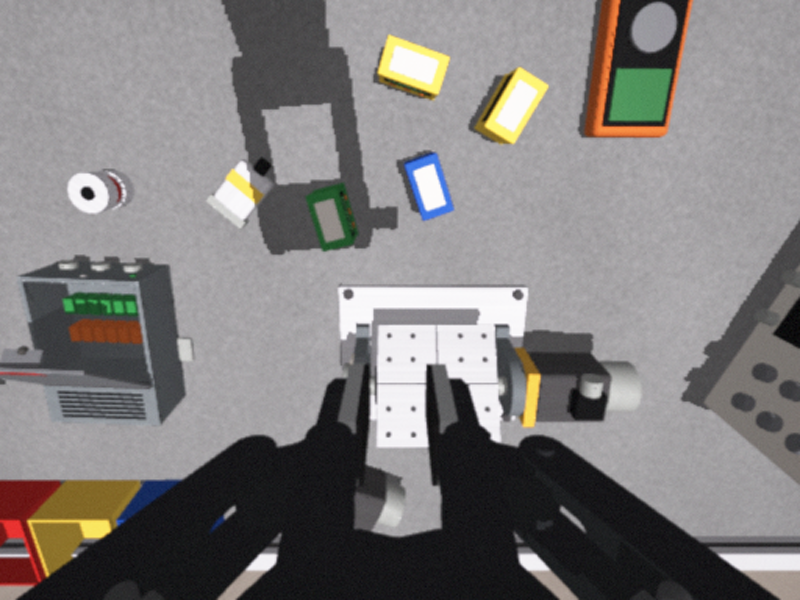

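```bash
python3 - <<'E'
from h import *
s=snap('wrist','w2');s=snap('wrist','w3')
print(manip.sense()['qd'],manip.sense()['tcp_pos'])
im=cv2.imread('pics/w3.png')
f=lambda im,x,y,w,h,k:cv2.resize(im[y:y+h,x:x+w],None,fx=k,fy=k,interpolation=cv2.INTER_CUBIC)
cv2.imwrite('pics/d1.png',f(im,200,90,130,95,6))
cv2.imwrite('pics/d2.png',f(im,205,175,140,110,5.5))
cv2.imwrite('pics/d3.png',f(im,0,155,130,120,5))
E
```

```text
[0.0588 0.0019 0.0429 0.0203 0.0077 0.0109] [0.4716 0.1496 0.3606]
```

View pics/d1.png

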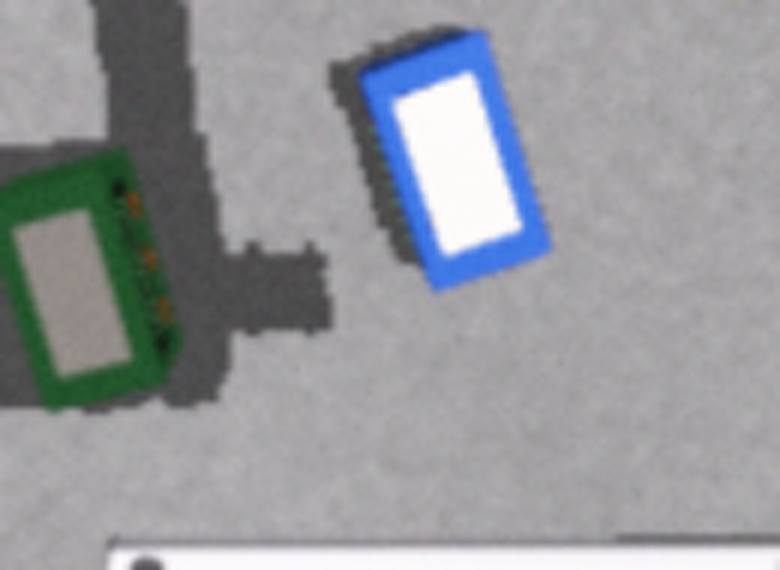

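View pics/d2.png

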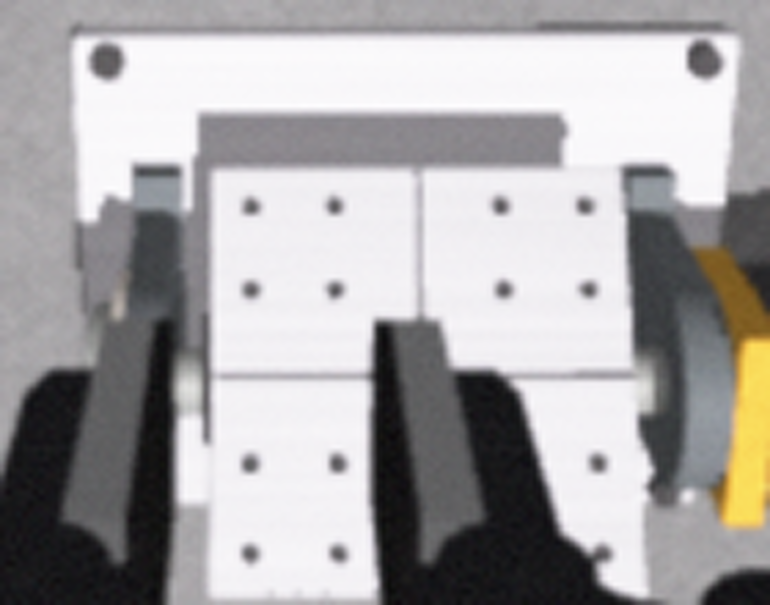

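View pics/d3.png

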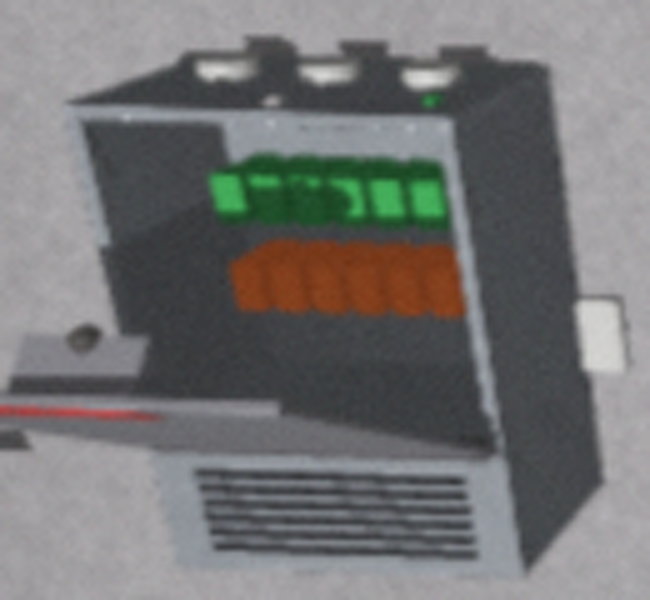

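```bash
python3 - <<'E'
from h import *
W=load('w3');S=load('side0')
g=lambda x,y,k:(lambda u,v:(W,x+(u+.5)/k-.5,y+(v+.5)/k-.5))
d1,d2,d3=g(200,90,6),g(205,175,5.5),g(0,155,5)
c1=lambda u,v:(S,120+(u+.5)/4.6-.5,105+(v+.5)/4.6-.5)
c3=lambda u,v:(S,255+(u+.5)/6-.5,160+(v+.5)/6-.5)
P=[onz(*d1(*p),.058) for p in [(360,74),(486,30),(552,249),(436,293)]]
for a,b in zip(P,P[1:]+P[:1]): print(a,np.linalg.norm(a-b),np.arctan2(*(b-a)[1::-1]))
print('gauge',np.mean(P,0))
print('cross',tri(d2(423,376),c1(531,160)))
print('low edge -y',tri(d2(210,169),c1(528,277)),'+y',tri(d2(625,167),c1(420,190)))
print('high -y',tri(d2(208,597),c1(652,128)))
print('hole low', )
print('base',[onz(*d2(*p),.01) for p in [(72,35),(738,35)]])
print('boxfront',onz(*d3(68,103),.066),onz(*d3(452,118),.066),'back',onz(*d3(525,573),.066),'hinge',onz(*d3(495,455),.066))
print('tri box', tri(d3(452,118),c3(128,348)),tri(d3(68,103),c3(315,520)))
E
```

```text
[0.4067 0.1557 0.058 ] 0.0327319421560839 1.8884457283550615
[0.3965 0.1868 0.058 ] 0.056619248695387585 0.3286418687470578
[0.4501 0.2051 0.058 ] 0.031661350194170435 -1.2118851907671693
[0.4612 0.1754 0.058 ] 0.05794738915897262 -2.7942582964832967
gauge [0.4287 0.1808 0.058 ]
cross (array([0.6234, 0.1905, 0.097 ]), [array([-0.0225,  0.135 ]), array([-0.0565,  0.0455])])
low edge -y (array([0.572 , 0.1275, 0.0635]), [array([-0.1176,  0.472 ]), array([-0.2338,  0.1485])]) +y (array([0.5739, 0.2537, 0.0602]), [array([-0.2293,  0.7811]), array([-0.392 ,  0.2053])])
high -y (array([0.6745, 0.1278, 0.132 ]), [array([-0.0479,  0.4734]), array([-0.1605,  0.1807])])
hole low
base [array([0.5454, 0.0807, 0.01  ]), array([0.5465, 0.2999, 0.01  ])]
boxfront [ 0.5163 -0.2379  0.066 ] [ 0.5219 -0.1161  0.066 ] back [ 0.693 -0.123  0.066] hinge [ 0.6447 -0.1249  0.066 ]
tri box (array([ 0.5234, -0.1174,  0.0647]), [array([-0.1821,  0.6318]), array([-0.341,  0.231])]) (array([ 0.5177, -0.2394,  0.0651]), [array([-0.2242,  0.6891]), array([-0.3875,  0.2821])])
```

>>> carry_out:
  commands:
    - [[4.4,-13.1,5.6,0,0,0,0],[4.4,-13.1,5.6,0,0,0,0],[4.4,-13.1,5.6,0,0,0,0],[4.4,-13.1,5.6,0,0,0,0],[4.4,-13.1,5.6,0,0,0,0]]

```text
t: 1.8
tcp_pos: [0.5641, -0.0677, 0.285]
tool_rot: [-0.0, 0.708, 0.001, 0.707]
force: [-0.0, -0.0, 0.3]
finger_gap: 0.002
```

```bash
python3 - <<'E'
from h import *
print(rel([.612,-.179,.22],down(np.pi/2)))
E
```

```text
[ 2.5924 -4.4597  1.9131  0.0227 -0.0177 -0.0164]
```

>>> carry_out:
  commands:
    - [[2.6,-4.4,1.9,0,0,0,0],[2.6,-4.4,1.9,0,0,0,0],[2.6,-4.4,1.9,0,0,0,0],[2.6,-4.4,1.9,0,0,0,0],[2.6,-4.4,1.9,0,0,0,0]]

```text
t: 2.3
tcp_pos: [0.6111, -0.1766, 0.2197]
tool_rot: [0.001, 0.708, 0.001, 0.706]
force: [-0.2, 0.8, 0.3]
finger_gap: 0.003
```

```bash
python3 - <<'E'
from h import *
s=snap('side','s1')
im=cv2.imread('pics/s1.png');cv2.imwrite('pics/s1x.png',cv2.resize(im[80:260,240:440],None,fx=3.5,fy=3.3,interpolation=cv2.INTER_CUBIC))
p=manip.sense()['tcp_pos'];print(p,manip.sense()['force'],proj(s,p),[proj(s,q) for q in [(.579,-.179,.158)]])
E
```

```text
[ 0.6113 -0.1761  0.2207] [1.1346 0.7132 0.0597] [320.986  167.2162] [array([310.2548, 193.6773])]
```

View pics/s1x.png

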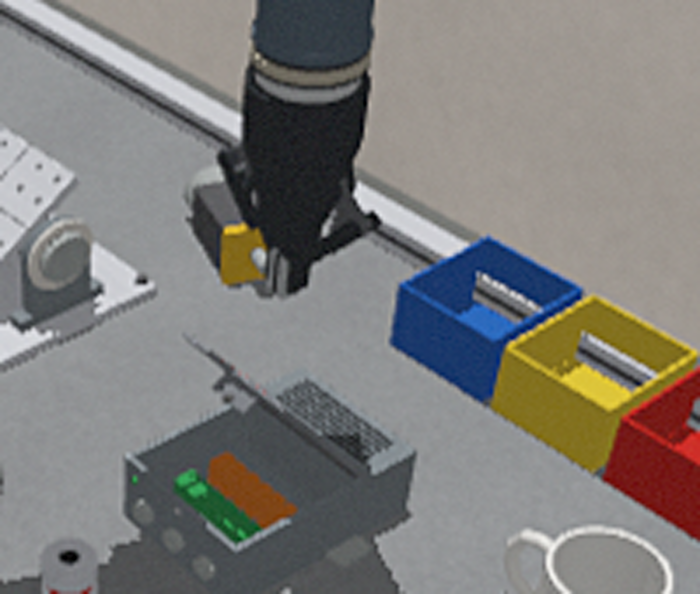

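>>> carry_out:
  commands:
    - [[1.1,-0.1,-0.1,0,0,0,0],[2.0,-0.1,-0.3,0,0,0,0],[2.25,-0.1,-0.6,0,0,0,0],[2.5,-0.1,-0.95,0,0,0,0],[2.8,-0.1,-1.35,0,0,0,0]]

```text
t: 2.85
tcp_pos: [0.5785, -0.1798, 0.1528]
tool_rot: [-0.001, 0.706, 0.0, 0.708]
force: [-0.4, -0.2, -0.2]
finger_gap: -0.0
```

```bash
python3 - <<'E'
from h import *
s=snap('side','s2')
im=cv2.imread('pics/s2.png');cv2.imwrite('pics/s2x.png',cv2.resize(im[80:260,240:440],None,fx=3.5,fy=3.3,interpolation=cv2.INTER_CUBIC))
p=manip.sense()['tcp_pos'];print(p,manip.sense()['force'])
E
```

```text
[ 0.5756 -0.1792  0.1513] [-1.1915  0.3385 -0.5375]
```

View pics/s2x.png

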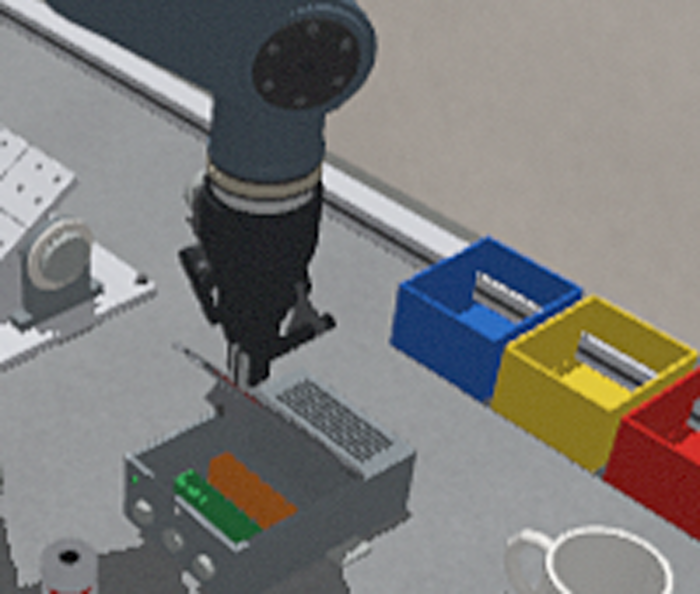

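>>> carry_out:
  commands:
    - [[0.4,0,-0.4,0,0,0,0],[0.9,0,-0.75,0,0,0,0],[1.4,0,-1.05,0,0,0,0],[1.8,0,-1.25,0,0,0,0],[2.2,0,-1.4,0,0,0,0]]

```text
t: 3.4
tcp_pos: [0.5433, -0.1805, 0.0968]
tool_rot: [-0.0, 0.707, -0.0, 0.708]
force: [0.7, 0.9, 0.5]
finger_gap: 0.001
```

```bash
python3 - <<'E'
from h import *
s=snap('side','s3')
im=cv2.imread('pics/s3.png');cv2.imwrite('pics/s3x.png',cv2.resize(im[80:260,240:440],None,fx=3.5,fy=3.3,interpolation=cv2.INTER_CUBIC))
p=manip.sense()['tcp_pos'];print(p,manip.sense()['force'])
E
```

```text
[ 0.5416 -0.18    0.0951] [-0.8628  0.5747 -0.3225]
```

View pics/s3x.png

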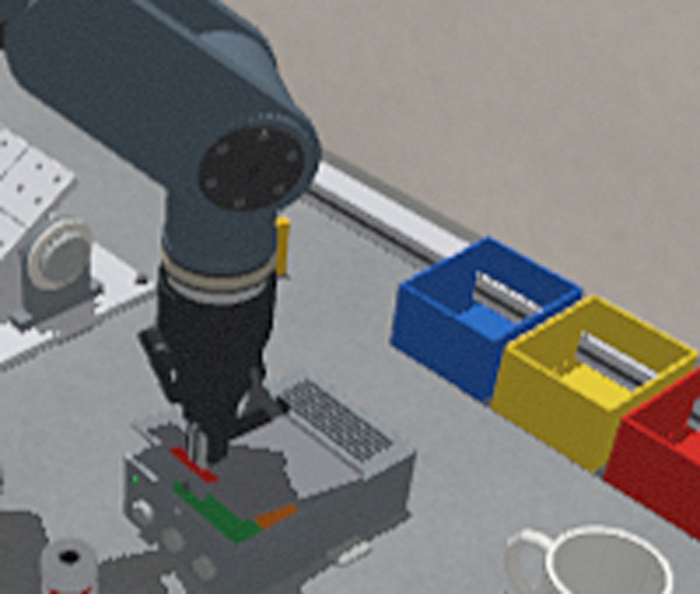

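>>> carry_out:
  commands:
    - [[0.2,0,-0.1,0,0,0,0],[0.4,0,-0.15,0,0,0,0],[0.55,0,-0.2,0,0,0,0],[0.7,0,-0.25,0,0,0,0],[0.8,0,-0.25,0,0,0,0]]

```text
t: 3.95
tcp_pos: [0.5377, -0.1808, 0.0779]
tool_rot: [-0.0, 0.706, -0.0, 0.708]
force: [-1.1, 0.8, 7.8]
finger_gap: -0.002
```

>>> carry_out:
  commands:
    - [[0.04,0,0,0,0,0,0],[0.08,0,0,0,0,0,0],[0.12,0,0,0,0,0,0],[0.16,0,0,0,0,0,0],[0.2,0,0,0,0,0,0]]

```text
t: 4.45
tcp_pos: [0.5362, -0.1804, 0.0708]
tool_rot: [0.0, 0.708, 0.0, 0.707]
force: [0.3, 0.2, -0.1]
finger_gap: -0.0
```

Force dropped to zero at z≈0.0708, so the catch has probably clicked. A slight further press will settle it against the stop.

>>> carry_out:
  commands:
    - [[0.04,0,0,0,0,0,0],[0.08,0,0,0,0,0,0],[0.12,0,0,0,0,0,0],[0.16,0,0,0,0,0,0],[0.16,0,0,0,0,0,0]]

```text
t: 4.95
tcp_pos: [0.5362, -0.1805, 0.0696]
tool_rot: [-0.0, 0.707, 0.0, 0.707]
force: [-5.0, 1.2, 16.9]
finger_gap: -0.003
```

>>> carry_out:
  commands:
    - [[-1.5,0,0,0,0,0,0],[-3.5,0,0,0,0,0,40],[-5.3,1,-0.3,0,0,0,62],[-5.3,3,-0.9,-0.7,0,0,62],[-5.3,5,-1.5,-1.4,0,0,62]]

```text
t: 5.45
tcp_pos: [0.5016, -0.0606, 0.2016]
tool_rot: [-0.044, 0.704, 0.043, 0.707]
force: [0.1, 0.7, -0.6]
finger_gap: 0.677
```

```bash
python3 - <<'E'
from h import *
s=snap('side','s4')
im=cv2.imread('pics/s4.png');cv2.imwrite('pics/s4x.png',cv2.resize(im[80:260,240:440],None,fx=3.5,fy=3.3,interpolation=cv2.INTER_CUBIC))
print(rel([.4287,.1808,.20],down(1.906)))
E
```

```text
[ 0.079   9.5844 -1.4432 -2.3693 -0.0484 -0.0868]
```

View pics/s4x.png

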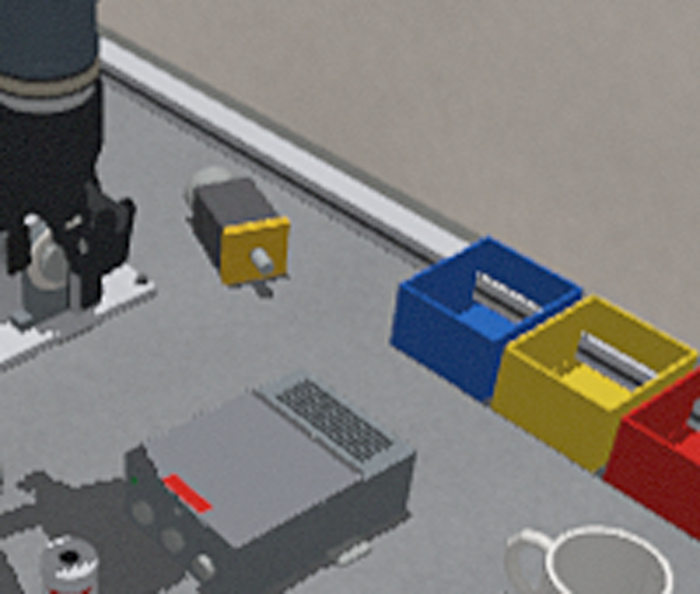

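The cover lies flat and shut, with its red mark at crop (187,493). Next is the gauge.

>>> carry_out:
  commands:
    - [[0,9.6,-1.4,-2.4,0,0,62],[0,9.6,-1.4,-2.4,0,0,62],[0,9.6,-1.4,-2.4,0,0,62],[0,9.6,-1.4,-2.4,0,0,62],[0,9.6,-1.4,-2.4,0,0,62]]

```text
t: 6.0
tcp_pos: [0.4355, 0.175, 0.1996]
tool_rot: [-0.117, 0.698, 0.117, 0.697]
force: [0.3, 0.5, 0.7]
finger_gap: 0.731
```

```bash
python3 - <<'E'
from h import *
for i in range(3): s=snap('wrist','w4_%d'%i)
im=cv2.imread('pics/w4_2.png');cv2.imwrite('pics/w4x.png',cv2.resize(im,(800,600)))
st=manip.sense();print(st['tcp_pos'],st['qd'],rel([.4287,.1808,.20],down(1.906)))
hsv=cv2.cvtColor(im,cv2.COLOR_BGR2HSV);m=cv2.inRange(hsv,(100,120,60),(130,255,255))
for c in cv2.findContours(m,cv2.RETR_EXTERNAL,cv2.CHAIN_APPROX_SIMPLE)[0]:
    if cv2.contourArea(c)<300: continue
    print(cv2.contourArea(c),cv2.minAreaRect(c),cv2.approxPolyDP(c,5,True).reshape(-1,2).tolist())
E
```

```text
[0.4355 0.1751 0.1996] [-0.0683  0.0045 -0.013  -0.0181 -0.0091 -0.0123] [-0.0176  0.3053 -0.1793  0.0208 -0.0118 -0.0004]
1799.5 ((259.0, 169.0), (60.0, 32.0), 90.0) [[245, 139], [244, 198], [271, 199], [272, 140]]
```

View pics/w4x.png

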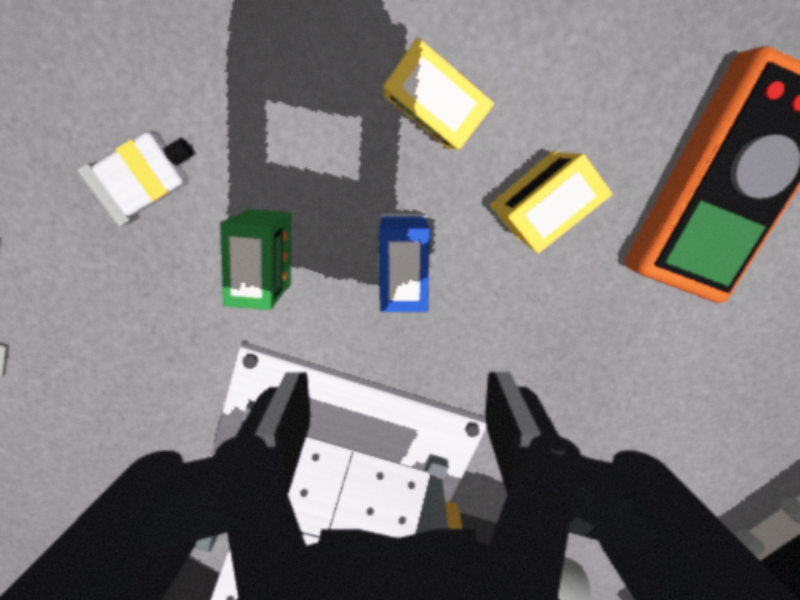

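```bash
python3 - <<'E'
import cv2
im=cv2.imread('pics/w4_2.png');cv2.imwrite('pics/e.png',cv2.resize(im[125:210,220:300],None,fx=7,fy=7,interpolation=cv2.INTER_CUBIC))
E
```

```text
(no output)
```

View pics/e.png

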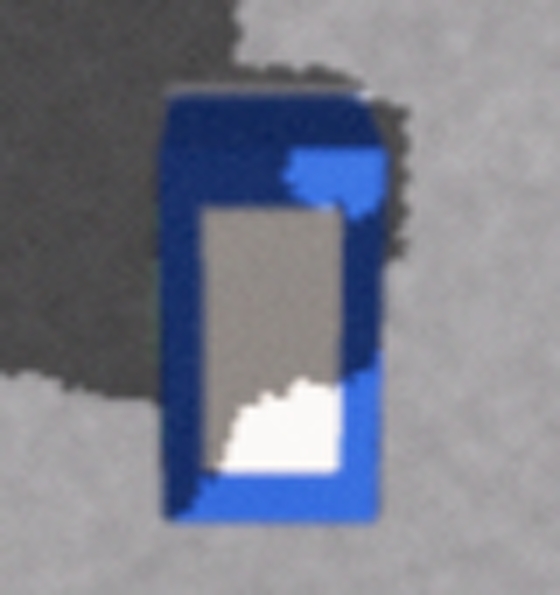

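```bash
python3 - <<'E'
from h import *
W=load('w4_2')
g=lambda u,v:(W,220+(u+.5)/7-.5,125+(v+.5)/7-.5)
P=[onz(*g(*p),.058) for p in [(158,150),(388,148),(380,522),(165,522)]]
for a,b in zip(P,P[1:]+P[:1]): print(a,np.linalg.norm(a-b),np.arctan2(*(b-a)[1::-1]))
c=np.mean(P,0);print(c)
print(rel([c[0],c[1],.019],down(1.906)))
E
```

```text
[0.4077 0.1556 0.058 ] 0.03285743891956166 1.918018506182201
[0.3965 0.1865 0.058 ] 0.057142240711127834 0.34094185175562075
[0.4504 0.2056 0.058 ] 0.03268536653791452 -1.2325901258500207
[0.4612 0.1748 0.058 ] 0.05684672978747337 -2.797633091583699
[0.4289 0.1806 0.058 ]
[ 7.2224  0.2954 -0.1651  0.0208 -0.0118 -0.0004]
```

>>> carry_out:
  commands:
    - [[1.5,0.3,-0.17,0,0,0,60],[3.3,0.3,-0.17,0,0,0,60],[5.0,0.3,-0.17,0,0,0,60],[6.3,0.3,-0.17,0,0,0,60],[7.3,0.3,-0.17,0,0,0,60]]

```text
t: 6.65
tcp_pos: [0.4304, 0.1772, 0.0151]
tool_rot: [-0.116, 0.698, 0.116, 0.697]
force: [-0.6, -0.1, 0.0]
finger_gap: 0.706
```

>>> carry_out:
  commands:
    - [[0,0,0,0,0,0,60],[0,0,0,0,0,0,30],[0,0,0,0,0,0,20],[0,0,0,0,0,0,20],[0,0,0,0,0,0,20]]
  force: 60

```text
t: 7.15
tcp_pos: [0.4312, 0.1789, 0.0185]
tool_rot: [-0.117, 0.696, 0.117, 0.698]
force: [0.0, -2.4, 3.6]
finger_gap: 0.377
```

```bash
python3 - <<'E'
from h import *
st=manip.sense();print(st['tcp_pos'],st['finger_gap']*85.4,st['force'],st['q'])
E
```

```text
[0.4312 0.1789 0.0185] 32.18399149924532 [ 0.0158 -2.4198  3.6145] [ 0.1532  0.7162  1.9779 -0.0004  0.4448 -1.7491]
```

>>> carry_out:
  commands:
    - [[-0.5,0,0,0,0,0,20],[-1.5,0,0,0,0,0,20],[-3,0,0,0,0,0,20],[-5,0,0,0,0,0,20],[-7,0,0,0,0,0,20]]

```text
t: 7.65
tcp_pos: [0.4292, 0.1788, 0.1941]
tool_rot: [-0.117, 0.698, 0.117, 0.697]
force: [2.0, -0.8, -3.1]
finger_gap: 0.378
```

```bash
cat >> h.py <<'E'
def stage_pose(h,t=.587,yaw=0.,Pc=(.6238,.1905,.098),dx=0.0016,dy=0):
    ex=np.array([np.cos(yaw),np.sin(yaw),0]);ey=np.array([-np.sin(yaw),np.cos(yaw),0]);u=np.array([0,0,1.])
    n=-np.sin(t)*ex+np.cos(t)*u; z=np.cos(t)*ex+np.sin(t)*u
    return np.array(Pc)+n*h+z*dx+ey*dy, np.c_[-n,ey,z]
E
python3 - <<'E'
from h import *
st=manip.sense();print(st['tcp_pos'],st['finger_gap']*85.4,st['force'],st['q'],st['qd'])
print(rel(*stage_pose(.0685)))
E
```

```text
[0.4292 0.1788 0.1941] 32.29868297300331 [ 1.9833 -0.8174 -3.0722] [ 0.1536  0.3719  1.8628 -0.0001  0.9082 -1.7491] [ 0.0007 -0.8834 -0.5037 -0.0004  1.3472 -0.0015]
[ 1.519  -1.6165  6.1297  3.6947 -6.6786 -1.1161]
```

>>> carry_out:
  commands:
    - [[0,-0.4,1.5,0.9,-1.7,-0.3,20],[0.2,-0.8,3.0,1.8,-3.3,-0.6,20],[0.6,-1.2,4.5,2.8,-5.0,-0.8,20],[1.0,-1.6,6.1,3.7,-6.7,-1.1,20],[1.0,-1.6,6.1,3.7,-6.7,-1.1,20]]

```text
t: 8.15
tcp_pos: [0.5836, 0.1843, 0.1684]
tool_rot: [-0.014, 0.494, 0.002, 0.869]
force: [0.6, -0.7, -1.9]
finger_gap: 0.38
```

```bash
python3 - <<'E'
from h import *
for i in range(2): s=snap('side','s5')
w=snap('wrist','w5');c=snap('scene','sc5')
f=lambda n,x,y,ww,h,k:cv2.resize(cv2.imread('pics/%s.png'%n)[y:y+h,x:x+ww],None,fx=k,fy=k,interpolation=cv2.INTER_CUBIC)
cv2.imwrite('pics/s5x.png',f('s5',180,60,140,110,5.5))
st=manip.sense();print(st['t'],st['tcp_pos'],st['finger_gap']*85.4,st['force'],st['qd'])
print(rel(*stage_pose(.0685)), rel(*stage_pose(.0185)))
E
```

```text
8.35 [0.5815 0.1841 0.1687] 32.36829991303732 [-0.5627  0.2259 -2.9458] [-0.0023 -0.011  -0.015   0.002  -0.01    0.01  ]
[ 0.5509  0.2653 -0.0557  0.344  -0.6248  0.1267] [ 2.5478  0.2858  0.0536  0.344  -0.6248  0.1267]
```

View pics/s5x.png

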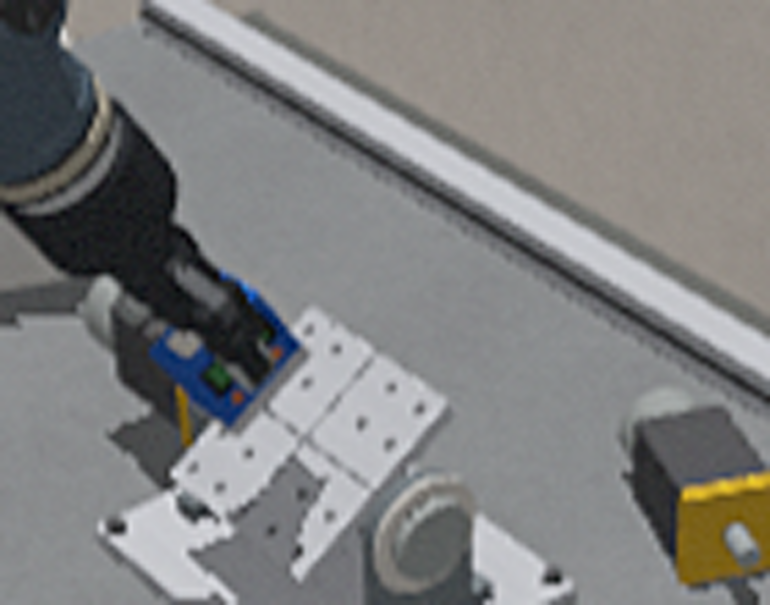

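View pics/w5.png

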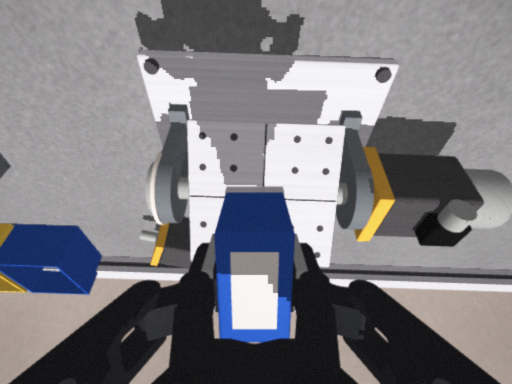

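```bash
python3 - <<'E'
from h import *
f=lambda n,x,y,ww,h,k:cv2.resize(cv2.imread('pics/%s.png'%n)[y:y+h,x:x+ww],None,fx=k,fy=k,interpolation=cv2.INTER_CUBIC)
cv2.imwrite('pics/w5a.png',f('w5',180,110,180,110,4.4))
cv2.imwrite('pics/w5b.png',f('w5',180,190,180,90,4.4))
E
```

```text
(no output)
```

View pics/w5a.png

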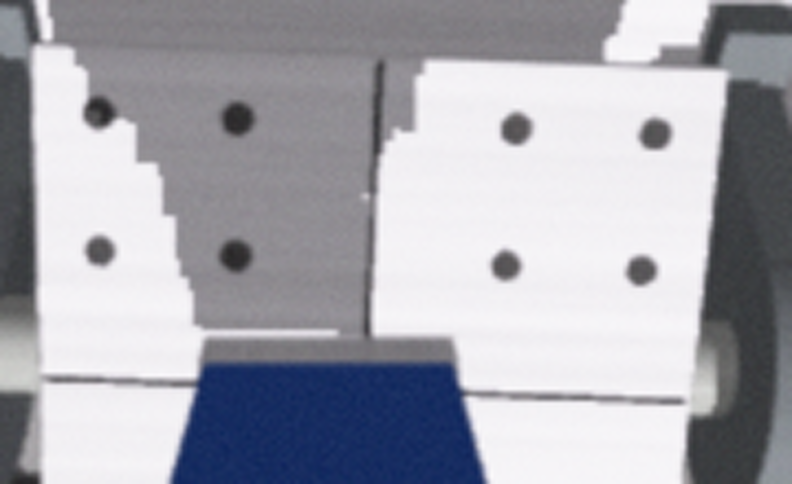

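View pics/w5b.png

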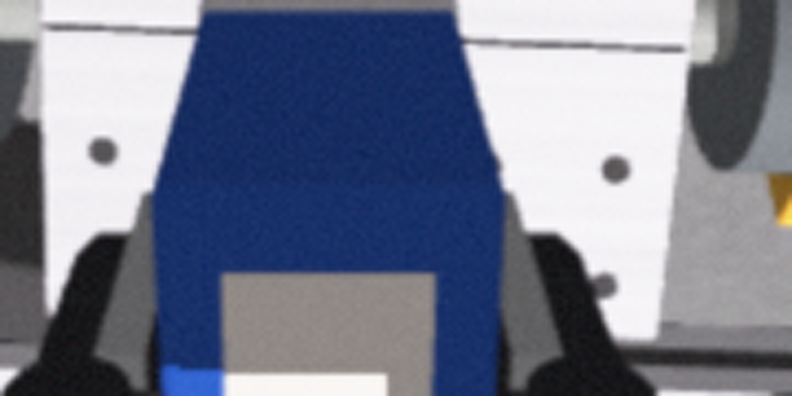

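```bash
python3 - <<'E'
from h import *
W=load('w5');S=load('s5')
a=lambda u,v:(180+(u+.5)/4.4-.5,110+(v+.5)/4.4-.5)
Rc=R.from_rotvec(W['rvec']).as_matrix()
def pnp(obj,img):
    ok,r,t=cv2.solvePnP(np.array(obj,float),np.array(img,float),K(W),None,flags=cv2.SOLVEPNP_ITERATIVE)
    e=cv2.projectPoints(np.array(obj,float),r,t,K(W),None)[0].reshape(-1,2)-img
    Rw=Rc.T@R.from_rotvec(r.ravel()).as_matrix(); return Rw,Rc.T@(t.ravel()-W['tvec']),np.abs(e).max()
h=.062
Rs,ps,e=pnp([(-h,-h,0),(-h,h,0),(h,h,0),(0,-h,0),(0,h,0),(-h,0,0)],[a(33,45),a(728,72),a(657,690),a(40,378),a(690,402),a(380,62)])
print('stage',ps,e,'tilt',np.arccos(Rs[2,2]),'n',Rs[:,2],'y',Rs[:,1])
s=lambda u,v:(S,180+(u+.5)/5.5-.5,60+(v+.5)/5.5-.5)
for w,q in [((33,45),(300,580)),((728,72),(172,472)),((657,690),(318,308)),((366,390),(305,437))]:
    print(tri((W,*a(*w)),s(*q)))
g=[(-.029,-.0165,.029),(-.029,.0165,.029),(-.029,-.0165,-.029),(-.029,.0165,-.029),(.029,-.0165,.029),(.029,.0165,.029)]
Rg,pg,e=pnp(g,[a(154,540),a(503,541),a(205,339),a(455,338),(216,338),(291.5,338)])
st=manip.sense();T=R.from_quat(st['tool_rot']).as_matrix()
print('gauge',pg,e,'in tool',T.T@(pg-st['tcp_pos']));print('gauge axes in tool',T.T@Rg)
E
```

```text
stage [0.6237 0.1903 0.0974] 0.6980995257829079 tilt 0.5890135816606759 n [-0.5555  0.0017  0.8315] y [0.0033 1.     0.0002]
(array([0.5723, 0.1284, 0.0624]), [array([0.0083, 0.2746]), array([-0.0443,  0.0566])])
(array([0.5742, 0.253 , 0.0622]), [array([-0.1039,  1.2527]), array([-0.1901,  0.2498])])
(array([0.6811, 0.2537, 0.128 ]), [array([-0.5482, -1.0054]), array([-0.0253, -0.3243])])
(array([0.6235, 0.1904, 0.0979]), [array([0.1033, 0.5133]), array([-0.046 ,  0.1397])])
gauge [0.5767 0.1842 0.174 ] 3.640603918407976 in tool [-0.0071  0.0001 -0.0014]
gauge axes in tool [[ 0.0172 -0.0023 -0.9998]
 [-0.0015  1.     -0.0023]
 [ 0.9999  0.0015  0.0172]]
```

```bash
python3 - <<'E'
from h import *
k=dict(t=.588,Pc=(.6237,.1903,.0978),dx=.0015)
print(rel(*stage_pose(.0445,**k)),rel(*stage_pose(.0285,**k)))
E
```

```text
[ 1.5146  0.2676 -0.0167  0.3441 -0.6362  0.1265] [ 2.1536  0.2741  0.0189  0.3441 -0.6362  0.1265]
```

>>> carry_out:
  commands:
    - [[0.5,0.1,0,0.15,-0.3,0.1,20],[1.0,0.2,0,0.34,-0.64,0.13,20],[1.5,0.27,0,0.34,-0.64,0.13,20],[1.85,0.27,0,0.34,-0.64,0.13,20],[2.15,0.27,0,0.34,-0.64,0.13,20]]

```text
t: 8.85
tcp_pos: [0.6104, 0.1901, 0.1226]
tool_rot: [0.0, 0.47, 0.0, 0.882]
force: [-0.0, 0.3, -2.9]
finger_gap: 0.378
```

>>> carry_out:
  commands:
    - [[0,0,0,0,0,0,20],[0,0,0,0,0,0,20],[0,0,0,0,0,0,20],[0,0,0,0,0,0,20],[0,0,0,0,0,0,20]]

```text
t: 9.35
tcp_pos: [0.61, 0.1903, 0.1231]
tool_rot: [0.001, 0.47, 0.0, 0.883]
force: [0.4, -0.3, -2.4]
finger_gap: 0.382
```

```bash
python3 - <<'E'
from h import *
k=dict(t=.588,Pc=(.6237,.1903,.0978),dx=.0015)
print(manip.sense()['force'],rel(*stage_pose(.0285,**k)),rel(*stage_pose(.0185,**k)))
w=snap('wrist','w6')
E
```

```text
[ 0.4407 -0.3473 -2.3609] [ 0.0054  0.     -0.0434 -0.0101  0.0412 -0.0068] [ 0.4054 -0.0002 -0.0449 -0.0101  0.0412 -0.0068]
```

View pics/w6.png

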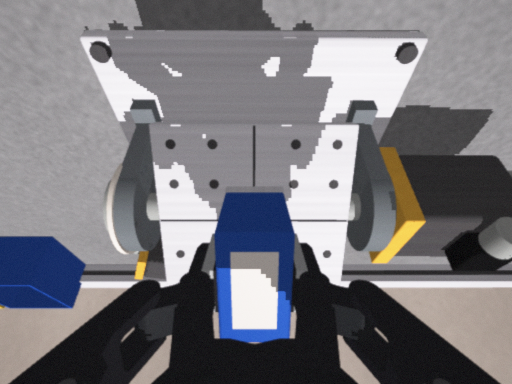

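The gauge hovers centred over the cross, square with its lines (w6: cross near (255,219)). Approaching slowly.

>>> carry_out:
  commands:
    - [[0.08,0,-0.02,0,0,0,20],[0.15,0,-0.04,0,0,0,20],[0.22,0,-0.04,0,0,0,20],[0.28,0,-0.04,0,0,0,20],[0.32,0,-0.04,0,0,0,20]]

```text
t: 9.9
tcp_pos: [0.6137, 0.1903, 0.1152]
tool_rot: [0.0, 0.471, 0.0, 0.882]
force: [0.8, 0.5, -3.0]
finger_gap: 0.378
```

>>> carry_out:
  commands:
    - [[0.02,0,0,0,0,0,20],[0.04,0,0,0,0,0,20],[0.04,0,0,0,0,0,20],[0.04,0,0,0,0,0,20],[0.04,0,0,0,0,0,20]]

```text
t: 10.4
tcp_pos: [0.614, 0.1903, 0.1145]
tool_rot: [0.0, 0.471, 0.0, 0.882]
force: [-0.7, -0.6, -0.7]
finger_gap: 0.379
```

>>> carry_out:
  commands:
    - [[0.02,0,0,0,0,0,20],[0.04,0,0,0,0,0,20],[0.04,0,0,0,0,0,20],[0.04,0,0,0,0,0,20],[0.04,0,0,0,0,0,20]]

```text
t: 10.9
tcp_pos: [0.6141, 0.1903, 0.1144]
tool_rot: [0.0, 0.47, 0.0, 0.882]
force: [-5.8, 0.3, 5.0]
finger_gap: 0.38
```

```bash
python3 - <<'E'
from h import *
k=dict(t=.588,Pc=(.6237,.1903,.0978),dx=.0015)
s=snap('wrist','w7');F=[]
for i in range(3): F.append(manip.sense()['force']); s=snap('side','s7')
n=np.array([-.555,0,.832]);print(np.array(F)@n,np.mean(F,0),manip.sense()['ft_torque'],rel(*stage_pose(.0185,**k)))
f=lambda n,x,y,ww,h,k:cv2.resize(cv2.imread('pics/%s.png'%n)[y:y+h,x:x+ww],None,fx=k,fy=k,interpolation=cv2.INTER_CUBIC)
cv2.imwrite('pics/s7x.png',f('s7',180,70,130,100,6))
E
```

```text
[7.3978 7.891  7.8678] [-5.5222  0.2832  5.5938] [-0.1064  0.3923 -0.0849] [ 0.0267  0.0009  0.0114 -0.007   0.0386 -0.0043]
```

View pics/s7x.png

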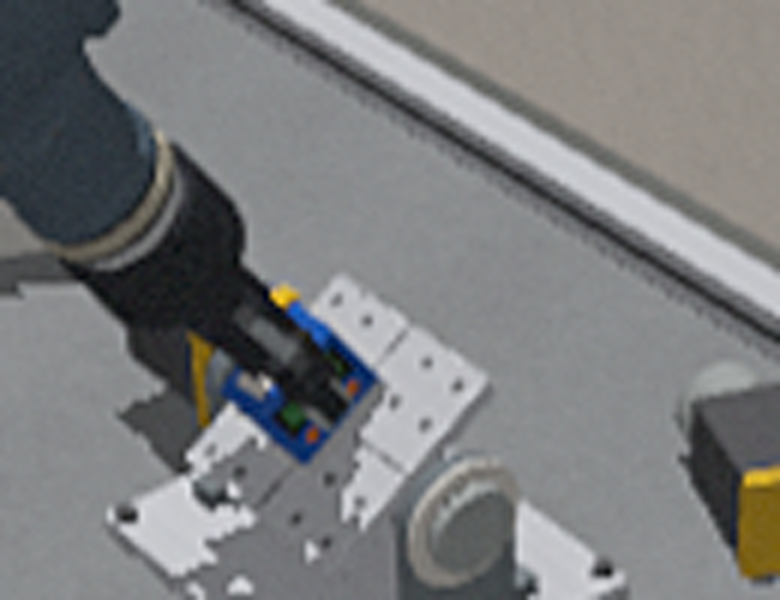

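View pics/w7.png

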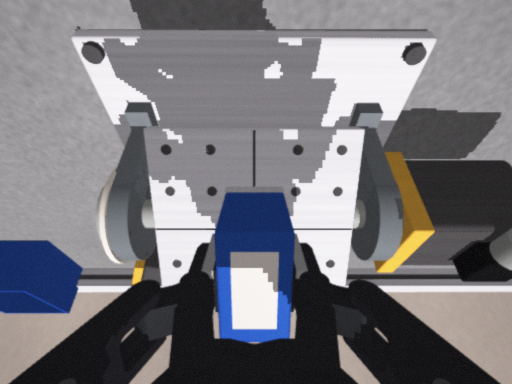

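>>> carry_out:
  commands:
    - [[0.01,0,0,0,0,0,20],[0.02,0,0,0,0,0,20],[0.02,0,0,0,0,0,20],[0.02,0,0,0,0,0,20],[0.02,0,0,0,0,0,20]]

```text
t: 11.6
tcp_pos: [0.6141, 0.1903, 0.1144]
tool_rot: [0.0, 0.47, 0.0, 0.883]
force: [-7.8, -0.8, 7.9]
finger_gap: 0.381
```

```bash
python3 - <<'E'
from h import *
k=dict(t=.588,Pc=(.6237,.1903,.0978),dx=.0015)
F=[]
for nme in ['wrist','side','side','wrist']: F.append(manip.sense()['force']); s=snap(nme,'f_'+nme)
st=manip.sense();n=np.array([-.555,0,.832]);print(st['t'],np.array(F)@n,st['ft_torque'],np.abs(st['qd']).max(),st['finger_gap']*85.4,rel(*stage_pose(.0185,**k)))
f=lambda n,x,y,ww,h,k:cv2.resize(cv2.imread('pics/%s.png'%n)[y:y+h,x:x+ww],None,fx=k,fy=k,interpolation=cv2.INTER_CUBIC)
cv2.imwrite('pics/f1.png',f('f_wrist',140,115,230,170,3.4))
cv2.imwrite('pics/f2.png',f('f_side',200,60,190,165,3.6))
E
```

```text
11.8 [10.9037 10.7302 10.7405 11.3805] [-0.1488  0.3439 -0.1172] 0.0022044203318602002 32.23539403930104 [ 0.0252  0.001   0.0127 -0.0066  0.0412 -0.0035]
```

View pics/f1.png

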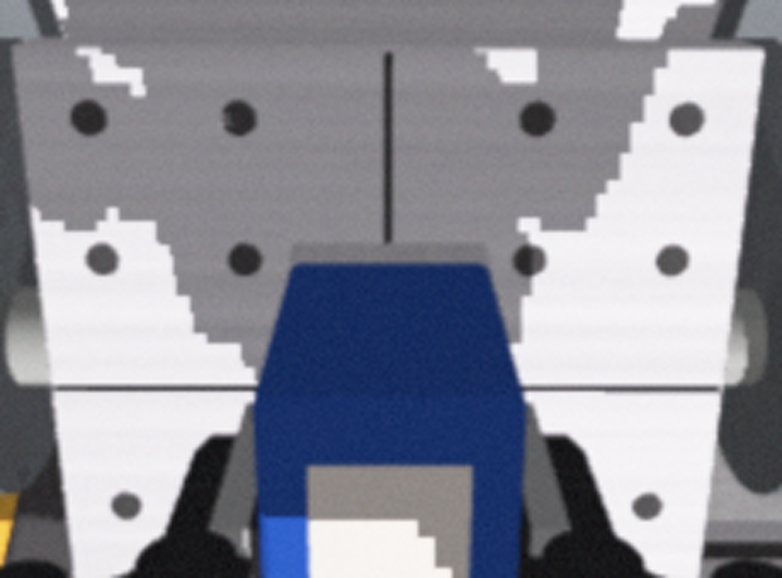

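View pics/f2.png

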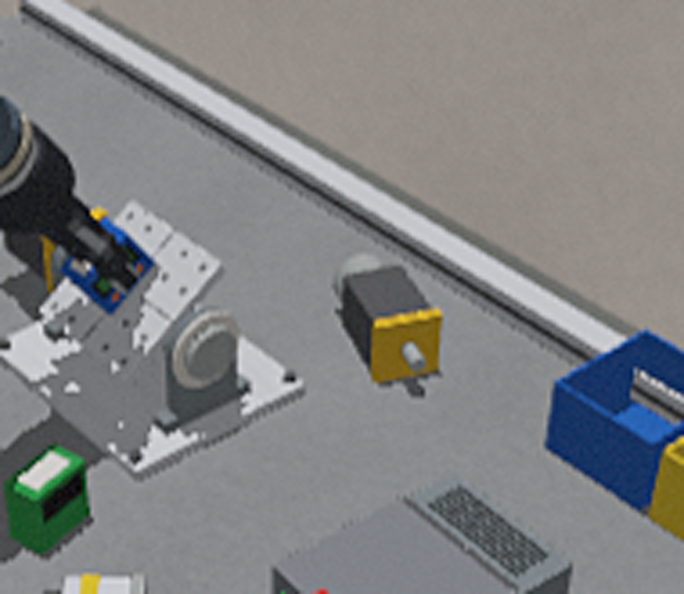

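```bash
python3 - <<'E'
from h import *
W=load('f_wrist');a=lambda u,v:(W,140+(u+.5)/3.4-.5,115+(v+.5)/3.4-.5)
p,M=stage_pose(0,t=.588,Pc=(.6237,.1903,.0978),dx=0);n=-M[:,0]
for q in [(291,243),(489,243),(388,48),(388,387),(56,387),(719,387)]:
    o,d=ray(*a(*q));X=o+d*(n@(p-o))/(n@d)-p;print(q,'face x,y mm',1e3*M[:,2]@X,1e3*M[:,1]@X)
E
```

```text
(291, 243) face x,y mm -28.59684759639385 -17.066136581073422
(489, 243) face x,y mm -28.59631954529369 17.74872476103412
(388, 48) face x,y mm -62.42842073607373 0.00016202232996920252
(388, 387) face x,y mm -0.44600769695905246 -0.02017624701916576
(56, 387) face x,y mm -0.4501880543471791 -61.53287202384153
(719, 387) face x,y mm -0.44183897067294403 61.32137137790997
```

```bash
python3 -c "
from station import manip
print(manip.sign_off()); print(manip.sense()['t'])"
```

```text
the job is handed in; nothing more can be done
None
the job is handed in; nothing more can be done
```

I pressed the drive-box cover shut, then picked up the blue gauge and handed in with it held and pressed flush on the stage face. Sign-off gives no verdict, so the results below are from my own checks.

- **Cover:** the force built to about 8 N and then dropped to zero, which I read as the click past the catch. A final press met the rigid stop at about 17 N, and the side view showed the cover lying flat.
- **Gauge position:** by the last wrist image the sole is within about 1 mm of the cross along each line. It is square to the lines.
- **Tilt:** the tool stands about 0.003 rad from my measured stage tilt of 0.588 rad.
- **Press and grip:** the press is about 13 N (11 N net reading plus the gauge's roughly 2.5 N weight). The arm was at rest, with the fingers gripping at 32 mm and about 12 s on the clock.

**Weaker checks:**
- I inferred that the sole is flush from the grasp and the contact, not from a direct measurement.
- One image fit put the gauge 0.017 rad off in the hand, within its pixel error of up to 3.6 px and under the 0.05 limit.
- I did not measure the bystanders again. The last images show none that looked moved, but not all of them were in view.

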